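Seat a carton in the stamping jig and lock the toggle clamp

ROBOT

A 7-joint arm with a two-finger parallel gripper is mounted at the origin on a cart in front of the work surface, level with it; the furniture and walls round the work are solid. World frame = base frame: x ahead of the robot, y to its left, z up, the work surface at z = 0. Lengths are in m, angles in degrees, forces in N, time in s.
With the tool pointing down it reaches from about 0.425 to 0.875 m from the base axis. Payload 4.7 kg.
Tool frame: the origin (TCP) lies on the mounting face of the last link; the fingertips stand 182 mm ahead of it and the grasp point (between the pads) lies env.grip_depth ahead of it (env.grip_depth is the distance from the TCP to the grasp point, in m); x points along the fingers, y is the direction in which the jaws open and shut, and the axes are right-handed (so a half turn about x gives the same grasp; the last joint's range is limited). The gripper opens to 87 mm and grips with 3 to 60 N. Pads are 19 mm wide; open, the fingers measure 117 mm over their backs; the gripper's body (75 mm by 190 mm) begins 51 mm behind the grasp point.
Start: joints at [66.297, 18.392, -4.016, 83.108, 1.295, 78.541, -3.26], TCP at [0.27, -0.591, 0.405] pointing down, gripper open.
Joint ranges: [-163.93, 163.93], [-17.29, 119.83], [-79.2, 71.16], [3.27, 140.29], [-89.18, 269.18], [5.43, 117.66], [-154.24, 154.24]. Speed limits (degrees/s): [147.25, 147.25, 180, 180, 180, 180, 180].

INTERFACE

Orientations are given as [roll, pitch, yaw] about the fixed x, y, z axes, in that order (R = Rz(yaw) Ry(pitch) Rx(roll)).
In Python, from cell import sensors, viewer, env gives the robot as it stands.
- The arm moves only by the tool carry_out, never from a script. Its argument "moves" is a list of rows, each a list of 4 numbers: the shift along the world's x, y, z in cm, then the turn about the world's z in rad. In form: [[tx, ty, tz, spin], ...]. A call has 1 to 12 rows; each row shifts and turns the pose as measured when the row begins; what a row does not reach is not made up. A row lasts 1/10 s, in which the tool goes at most 50 mm and 8.59 degrees, less where a joint would pass 70% of its speed; a pose out of reach is approached as far as the arm can. A call with a gripper value outside its range is refused whole. "hand" is the finger opening in cm, from 0 to 8.7, set as the call begins (left out, the last holds). The fingers move at their own pace and stop on an object; "force" is the grip in N (left out, the last holds). Time passes only in rows, so rows that do not move let the fingers close. It gives the time, the measured TCP pose, the force and the opening at its end, in the units of the state.
- sensors.get_obs(): the state, without advancing time (a new reading comes with each control period).
- viewer.read_camera(name): name is "side" or "top"; returns the picture (400x640x3 uint8, red, green, blue); there is no depth.
- viewer.camera_model(name): a dict with "K" (3x3 intrinsics, pixels), "extrinsics" (4x4, takes a point from world to camera coordinates). Camera axes: x right, y down, z forward; pixel columns grow to the right and rows downward; lengths in m; the calibration is good to about 2 mm. A picture is of the moment at which its call begins. camera_model takes no time and is no camera call.
- env.sign_off(): hands the job in, once; it reports no verdict.
The state is a dict: "time_s": time; "qpos": joint angles; "joint_velocities": joint speeds; "effort": joint torques, N m; "tool_pos": TCP position; "tool_rot": TCP orientation; "force": force on the tool from outside, world axes, zero at the start; "wrist_torque": the same for the moment, N m; "grip_width": finger opening in m.
Only numpy, scipy, OpenCV 4.12 (cv2) and the standard library are available. Lean on these libraries where they do the work, as an engineer would, in place of code of your own. Each camera call takes 0.05 s, during which the arm holds its last target. There are 200 camera calls.

TASK

Get the filled carton ready for lot stamping: slide the one lying loose on the plywood jig back and sideways along the board until it sits flush in the corner against both steel stops, then push the orange lever of the toggle clamp outwards and down past its dead point until it snaps into lock, with the rubber foot pressing on the carton. All of it is pushing with the fingertips: do not lift, tip or crush the carton, and leave the other things on the table where they are.

Things in the scene. Friction and masses are not known exactly. Their poses are not given: they have to be found in the camera images.
- jig: lot-stamping jig, fixed to the table: plywood board 185 mm (x) by 280 mm (y), top 18 mm above the table; origin on the table under the board's centre. At yaw 0 its x points away from the robot and y to the robot's left. Two steel stops form a corner, open to the front (-x) and left (+y). The clamp stands behind the side stop on a wooden riser, in the plane x = +31 mm, between y = -47 and -131 mm
- corner (a point): inner corner of the two stops, on the board's top; axes as the jig's (its position in the jig's frame: x +70, y -35, z +18 mm). The back stop's face runs from here 16 to 146 mm towards +y and faces -x; the side stop's face runs 9 to 116 mm towards -x and faces +y. Both stand 32 mm above the board
- seat (a point): where the carton's centre is when it sits flush against both stops: 39 mm from the back stop's face and 59 mm from the side stop's face, 29 mm above the board; axes as the jig's
- carton_center (a point): centre (half-way up) of the filled black carton that lies loose in the jig: 78 mm along its x, 117 mm along its y, 58 mm high, about 0.14 kg. It starts 25 to 50 mm short of its seat in the jig's x, 25 to 55 mm in y, and up to 9 degrees askew; seated, its axes agree with the jig's
- carton: the same carton in the jig, named for contact force and speed; origin at the centre of its underside
- lever (a joint): knee angle of the toggle clamp worked by the orange lever, rad: 0 = open (start), 2.83 = dead point, 3.11 = stop, locked. Leaving the open end takes about 4 N; lower it moves easily until the rubber foot rests on the carton (2.2). From there to the dead point about 7 N down at lever_grip, more nearer the pivot. Let go before 2.83 it springs back to 2.2, past it it snaps to the stop by itself
- lever_grip (a point): point on the axis of the lever's orange round grip (17 mm thick), 19 mm short of its free end. The lever swings in the jig's plane x = +31 mm. Open it leans outwards, with this point at y = -142, z = 236 mm in the jig's frame; pushed outwards (-y) and down, away from the carton, it turns through about 66 degrees and is nearly level when locked, this point at y = -175, z = 143
- lever_heel (a point): point on the same lever's axis near the inner end of the orange grip, 55 mm from lever_grip; the line from heel to grip is the lever's direction. Nothing stands beside or above the grip; the open clamp arm stands up between lever and carton, its end about 190 mm above the table
- clamp_foot: black rubber foot at the end of the clamp arm, 19 mm across; presses down on the carton's top when locked. Origin at the centre of its lower face
- rubber_stamp: wooden-handled rubber stamp, 26x52 mm foot, 70 mm high, standing; origin under its foot. Bystander
- ink_pad: flat closed ink-pad tin, 72x107x17 mm; origin at the centre of its underside. Bystander
- marker: white marker pen with black cap, 135 mm long, 16 mm thick, lying along its y axis; origin at the middle of its underside. Bystander
- glue_stick: white and red glue stick, 25 mm across, 95 mm high, standing; origin under its foot. Bystander
- tally_counter: chromed hand tally counter, 80x49x25 mm; origin on its underside. Bystander
- clip_tray: open blue tray of bulldog clips, 80x120x28 mm; origin at the centre of its underside. Bystander
- waiting_carton: another filled black carton, 78x117x58 mm, standing on the table outside the jig and waiting its turn; origin at the centre of its underside. Bystander

How it is judged:
By the outcome, as a careful person would: the job done as asked, in the order asked, and still so for the second after the job is handed in, with the robot touching nothing.
It also fails if it takes over 58 s, if anything falls off the work surface, if the arm or the gripper's body presses on something with over 40 N, if the wrist force passes 120 N, or if a joint passes its speed limit or range.

## Working session

There is one attempt and no reset: what is moved stays moved. The work goes in short steps, Python scripts to look and compute and a tool call to move; the robot and the scene stay as the last step left them, time stands still between calls to the robot, and variables do not carry over. Pictures are saved under pics/ and viewed, about 8 in all and at most 12, crops included, and the job is handed in when it is done.

Besides the shell and the picture viewer there is one more tool, called after "Request:" by a JSON object that holds its "name" and its "arguments", one argument or row to a line. carry_out: Moves the arm, as the interface text tells. Its arguments: {"type":"object","properties":{"moves":{"type":"array"},"hand":{"type":"number"},"force":{"type":"number"}},"required":["moves"]}

```bash
ls; mkdir -p pics; python3 - <<'E'
from cell import sensors, viewer, env
import cv2
for n in("side","top"):
    im=viewer.read_camera(n); cv2.imwrite(f"pics/{n}0.png",im[:,:,::-1])
    m=viewer.camera_model(n); print(n,m)
print(sensors.get_obs(),env.grip_depth)
E
```

```text
pics
side {'K': array([[402.34533786,   0.        , 323.51904659],
       [  0.        , 402.34533786, 197.13319103],
       [  0.        ,   0.        ,   1.        ]]), 'extrinsics': array([[-0.85673185, -0.51565423,  0.01054757,  0.48540502],
       [-0.29813566,  0.47844163, -0.82595928,  0.28107806],
       [ 0.420863  , -0.71077023, -0.5636311 ,  1.33699307],
       [ 0.        ,  0.        ,  0.        ,  1.        ]])}
top {'K': array([[477.41931434,   0.        , 323.11133942],
       [  0.        , 477.41931434, 199.52735141],
       [  0.        ,   0.        ,   1.        ]]), 'extrinsics': array([[ 8.07883730e-03, -9.99957329e-01,  4.48022174e-03,
        -1.49577569e-03],
       [-9.94352694e-01, -8.50751427e-03, -1.05784409e-01,
         5.98838593e-01],
       [ 1.05818011e-01, -3.60030553e-03, -9.94378995e-01,
         1.70333622e+00],
       [ 0.00000000e+00,  0.00000000e+00,  0.00000000e+00,
         1.00000000e+00]])}
{'time_s': 0.1, 'qpos': array([66.2975634 , 18.43405361, -4.01471752, 83.16635579,  1.29524452,
       78.53972299, -3.25890559]), 'joint_velocities': array([ 0.00349653, -0.15682116,  0.04910049, -0.09377767,  0.00915631,
        0.03764399, -0.02175551]), 'effort': array([-1.75539794e-04, -4.92571199e+01, -4.05704593e-01, -3.13399351e+01,
       -6.42552017e-02,  3.94243898e-02,  6.61015997e-05]), 'tool_pos': array([ 0.26954824, -0.59128583,  0.40379275]), 'tool_rot': array([-86.48977637,  89.90492665, 118.02259106]), 'force': array([-0.20543463, -0.22498288,  0.45060001]), 'wrist_torque': array([-0.00176894, -0.01385956, -0.01278113]), 'grip_width': 0.08693035422613257} 0.1635
```

View pics/top0.png

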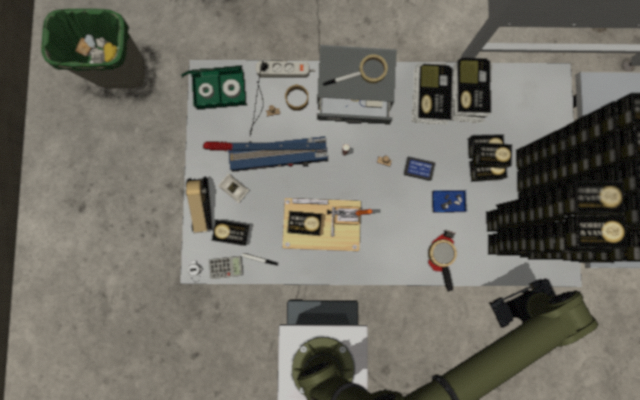

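View pics/side0.png

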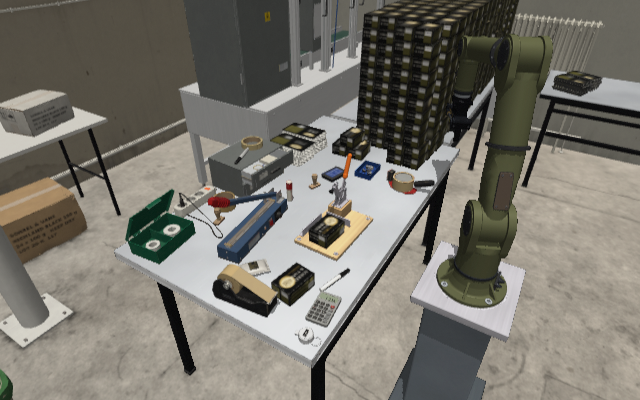

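The top view shows the jig at about (322,224), with the carton at (305,223) and the lever pointing right to (378,211). The side view shows the jig at (333,232) and the lever tip at (350,156). I'll enlarge both.

```bash
python3 - <<'E'
import cv2
a=cv2.imread("pics/top0.png")[190:258,274:386]; cv2.imwrite("pics/top0c.png",cv2.resize(a,None,fx=7,fy=7,interpolation=cv2.INTER_CUBIC))
a=cv2.imread("pics/side0.png")[145:260,285:385]; cv2.imwrite("pics/side0c.png",cv2.resize(a,None,fx=5,fy=5,interpolation=cv2.INTER_CUBIC))
E
```

```text
(no output)
```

View pics/top0c.png

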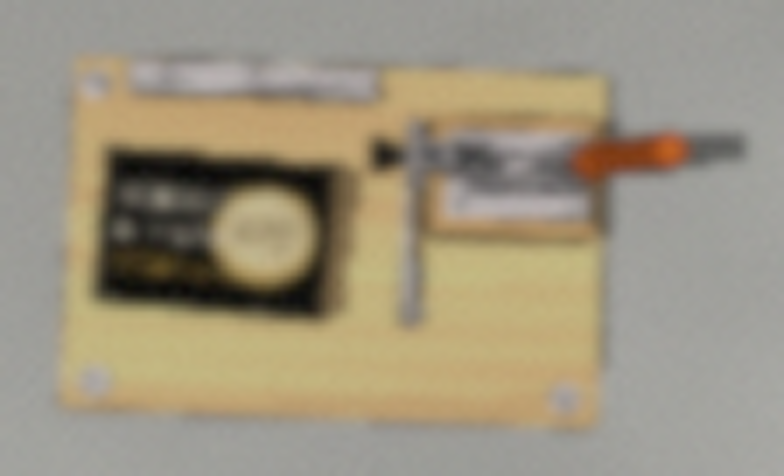

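View pics/side0c.png

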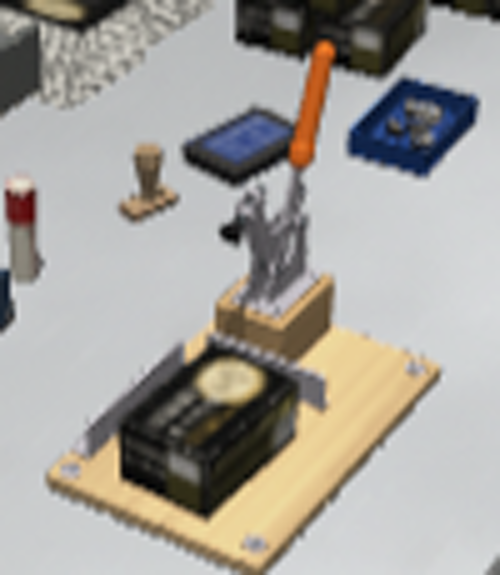

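Top crop: the board corners are at about (76,57), (609,71), (600,428) and (60,408), and the carton's top corners at about (109,150), (333,167), (322,318) and (97,298). Next I'll fit the poses.

```bash
cat > h.py <<'E'
import numpy as np
from cell import sensors, viewer, env
def ray(n,uv,z):
    m=viewer.camera_model(n);K,E=m["K"],m["extrinsics"];R,t=E[:3,:3],E[:3,3]
    d=R.T@np.linalg.solve(K,[uv[0],uv[1],1]);c=-R.T@t
    return (c+d*(z-c[2])/d[2])
def proj(n,p):
    m=viewer.camera_model(n);q=m["extrinsics"][:3]@np.append(p,1);q=m["K"]@q;return q[:2]/q[2]
def rect(P,lx,ly):
    # P order: back-left, back-right, front-right, front-left
    L=np.array([[lx,ly],[lx,-ly],[-lx,-ly],[-lx,ly]])/2
    c=P.mean(0);A=P-c;a=np.arctan2((L[:,0]*A[:,1]-L[:,1]*A[:,0]).sum(),(L*A).sum())
    R=np.array([[np.cos(a),-np.sin(a)],[np.sin(a),np.cos(a)]])
    return c,np.degrees(a),R,(A-L@R.T)*1000
E
python3 - <<'E'
from h import *
def f(pts,z,lx,ly):
    P=np.array([ray("top",((x+.5)/7-.5+274,(y+.5)/7-.5+190),z)[:2] for x,y in pts]);return rect(P,lx,ly)
c,a,R,r=f([(76,57),(609,71),(600,428),(60,408)],.018,.185,.280);print(c,a,r.round(1))
k,b,_,r=f([(109,150),(333,167),(322,318),(97,298)],.076,.078,.117);print(k,b,r.round(1))
print("carton in jig",R.T@(k-c)*1000,"seat",[31,24], b-a)
J=lambda x,y,z:np.append(c+R@[x/1e3,y/1e3],z/1e3)
for n,p in dict(corner=(70,-35,18),seat=(31,24,47),grip0=(31,-142,236),grip1=(31,-175,143)).items():
    w=J(*p);print(n,w.round(4),*[((proj(q,w)-o+.5)*s-.5).round(0) for q,o,s in(("top",(274,190),7),("side",(285,145),5))])
for p in [(92.5,140,18),(92.5,-140,18),(-92.5,-140,18),(-92.5,140,18)]: print((proj("side",J(*p))-(285,145))*5)
print(sensors.get_obs()["time_s"])
E
```

```text
[0.5111012  0.00816397] -1.3983104638943387 [[-1.2 -0.7]
 [ 0.6  0.2]
 [-0.3  0.4]
 [ 0.9  0.1]]
[0.51088729 0.0691584 ] -4.068421250872469 [[-1.6 -1.5]
 [-0.9  2.2]
 [ 0.9  1.5]
 [ 1.6 -2.2]]
carton in jig [-1.70227245 60.97104462] seat [31, 24] -2.670110786978131
corner [ 0.5802 -0.0285  0.018 ] [408. 108.] [199. 363.]
seat [0.5427 0.0314 0.047 ] [292. 175.] [201. 389.]
grip0 [ 0.5386 -0.1346  0.236 ] [650. 156.] [321.  80.]
grip1 [ 0.5378 -0.1675  0.143 ] [700. 174.] [336. 165.]
[ 43.41445379 471.59397051]
[241.2997605  288.47057836]
[440.85131163 362.21408839]
[259.48775115 566.30289551]
0.1
```

The board and carton fits are good to about 2 mm, and the lever prediction matches the picture. The carton needs +33 mm in x, -37 mm in y and +2.7°. Next I'll work out the waypoints and lever direction, and start the approach.

```bash
cat >> h.py <<'E'
JC=np.array([.5111,.0082]);a=np.radians(-1.4);JR=np.array([[np.cos(a),-np.sin(a)],[np.sin(a),np.cos(a)]])
def J(x,y,z=0): return np.append(JC+JR@[x/1e3,y/1e3],z/1e3)
def toJ(p): return np.append(JR.T@(np.array(p[:2])-JC),p[2])*1e3
def st():
    o=sensors.get_obs();from scipy.spatial.transform import Rotation as Ro
    M=Ro.from_euler("xyz",o["tool_rot"],degrees=True).as_matrix()
    print("t",round(o["time_s"],2),"tipJ",(toJ(o["tool_pos"]-[0,0,.182])).round(1),"xaxis",M[:,0].round(3),"jaw yaw",np.degrees(np.arctan2(M[1,1],M[0,1])).round(2),"F",o["force"].round(1),"w",o["grip_width"].round(3));return o
E
python3 - <<'E'
from h import *
m=viewer.camera_model("side");K,E=m["K"],m["extrinsics"]
def plane(c):  # side-crop px -> jig plane x=31
    uv=((c[0]+.5)/5-.5+285,(c[1]+.5)/5-.5+145)
    d=E[:3,:3].T@np.linalg.solve(K,[*uv,1]);o=-E[:3,:3].T@E[:3,3]
    n=np.append(JR[:,0],0);p=J(31,0);return toJ(o+d*(n@(p-o))/(n@d)).round(0)
print("end",plane((327,47)),"heel",plane((301,155)),"foot",plane((232,231)))
st()
for p in [(-80,58),(-23,58),(31,130),(31,92),(31,-105)]: print(p,J(*p))
E
```

```text
end [  31. -149.  261.] heel [  31. -116.  182.] foot [ 31. -16. 168.]Traceback (most recent call last):
  File "<stdin>", line 8, in <module>
  File "h.py", line 21, in st
    print("t",round(o["time_s"],2),"tipJ",(toJ(o["tool_pos"]-[0,0,.182])).round(1),"xaxis",M[:,0].round(3),"jaw yaw",np.degrees(np.arctan2(M[1,1],M[0,1])).round(2),"F",o["force"].round(1),"w",o["grip_width"].round(3));return o
                                                                                                                                                                                                ^^^^^^^^^^^^^^^^^^^^^
AttributeError: 'float' object has no attribute 'round'
```

Request:
{"name": "carry_out", "arguments": {
  "moves": [
    [1, 5, 0, 0.1],
    [1, 5, 0, 0.1],
    [1, 5, 0, 0.1],
    [1.5, 5, 0, 0.1],
    [1.5, 5, 0, 0.1],
    [1.5, 5, 0, 0.1],
    [1.5, 5, 0, 0.1],
    [1.5, 5, 0, 0.1],
    [1.5, 5, 0, 0.1],
    [1.5, 5, 0, 0.1]
  ],
  "hand": 0
}}

```text
time_s: 1.1
tool_pos: [0.3918, -0.1089, 0.3962]
tool_rot: [-65.4, 89.4, -162.1]
force: [1.5, -0.3, 0.2]
grip_width: 0.015
```

The lever leans about 65° when open and the foot is near y=-16, z=168, as expected. Carrying on to the spot in front of the carton.

Request:
{"name": "carry_out", "arguments": {
  "moves": [
    [2, 4, 0.8, 0.05],
    [2, 5, 0, 0.04],
    [0.3, 5, 0, 0],
    [0, 3.5, -2, 0],
    [0, 0, -4, 0],
    [0, 0, -4, 0]
  ]
}}

```text
time_s: 1.7
tool_pos: [0.4344, 0.0755, 0.3074]
tool_rot: [53.2, 89.5, -37.3]
force: [-0.3, -0.8, -0.4]
grip_width: 0.0009
```

```bash
sed -i 's/o\["grip_width"\].round(3)/round(float(o["grip_width"]),3)/' h.py; python3 - <<'E'
from h import *
st()
for p in [(-80,58),(-23,58),(31,130),(31,92),(31,-105)]: print(p,J(*p))
E
```

```text
t 1.7 tipJ [-78.3  65.4 125.4] xaxis [ 0.006 -0.005 -1.   ] jaw yaw -0.47 F [-0.3 -0.8 -0.4] w 0.001
(-80, 58) [0.43254095 0.06813726 0.        ]
(-23, 58) [0.48952393 0.06674463 0.        ]
(31, 130) [0.54526693 0.1374038  0.        ]
(31, 92) [0.54433851 0.09941514 0.        ]
(31, -105) [ 0.53952537 -0.09752605  0.        ]
```

Request:
{"name": "carry_out", "arguments": {
  "moves": [
    [0, -0.3, -4, -0.016],
    [-0.1, -0.3, -3, 0],
    [0, -0.1, -2, 0],
    [0, 0, 0, 0]
  ]
}}

```text
time_s: 2.1
tool_pos: [0.4291, 0.0693, 0.2092]
tool_rot: [-32.1, 89.7, -123.3]
force: [0.2, 0.1, 0.6]
grip_width: 0.0002
```

```bash
python3 -c "from h import *;st()"
```

```text
t 2.1 tipJ [-83.4  59.1  27.2] xaxis [-0.003 -0.004 -1.   ] jaw yaw -1.17 F [0.2 0.1 0.6] w 0.0
```

Request:
{"name": "carry_out", "arguments": {
  "moves": [
    [1.2, 0, 0.8, 0],
    [0.8, 0, 0, 0],
    [0.5, 0, 0, 0],
    [0.5, 0, 0, 0],
    [0.5, 0, 0, 0],
    [0.5, 0, 0, 0],
    [0.5, 0, 0, 0],
    [0.5, 0, 0, 0]
  ]
}}

```text
time_s: 2.9
tool_pos: [0.4854, 0.0693, 0.2225]
tool_rot: [31.3, 89.6, -60.0]
force: [-1.5, 0.6, -0.2]
grip_width: 0.0004
```

```bash
python3 -c "from h import *;st()"
```

```text
t 2.9 tipJ [-27.2  60.5  40.5] xaxis [ 0.003 -0.006 -1.   ] jaw yaw -1.25 F [-1.5  0.6 -0.2] w 0.0
```

Request:
{"name": "carry_out", "arguments": {
  "moves": [
    [0.2, 0, -0.3, 0],
    [0.2, 0, 0, 0],
    [0.2, 0, 0, 0]
  ]
}}

```text
time_s: 3.2
tool_pos: [0.4919, 0.0694, 0.2191]
tool_rot: [19.4, 89.7, -71.8]
force: [-2.2, -0.0, 2.1]
grip_width: 0.0001
```

```bash
python3 -c "from h import *;st()"
```

```text
t 3.2 tipJ [-20.7  60.7  37.1] xaxis [ 0.002 -0.006 -1.   ] jaw yaw -1.24 F [-2.2 -0.   2.1] w 0.0
```

Request:
{"name": "carry_out", "arguments": {
  "moves": [
    [0.3, 0, 0, 0],
    [0.3, 0, 0, 0]
  ]
}}

```text
time_s: 3.4
tool_pos: [0.497, 0.0699, 0.2188]
tool_rot: [-20.3, 89.6, -111.6]
force: [-11.1, 0.8, 11.4]
grip_width: 0.0004
```

```bash
python3 - <<'E'
from h import *;import cv2
st()
im=viewer.read_camera("top")[190:258,274:386,::-1]; cv2.imwrite("pics/top1.png",cv2.resize(im,None,fx=7,fy=7,interpolation=cv2.INTER_CUBIC))
E
```

```text
t 3.4 tipJ [-15.6  61.3  36.8] xaxis [-0.002 -0.006 -1.   ] jaw yaw -1.23 F [-11.1   0.8  11.4] w 0.0
```

Request:
{"name": "carry_out", "arguments": {
  "moves": [
    [-2, 0, 0, 0],
    [-2, 2, 0, 0],
    [0, 5, 3, 0],
    [1, 4, 2, 0],
    [4, 0, 0, 0],
    [3, 0, 0, 0]
  ],
  "hand": 3
}}

```text
time_s: 4.05
tool_pos: [0.536, 0.1779, 0.2681]
tool_rot: [18.0, 89.5, -73.2]
force: [-0.2, -0.1, -0.4]
grip_width: 0.0291
```

```bash
python3 - <<'E'
from h import *;import cv2
st()
a=viewer.read_camera("top")[190:258,274:386,::-1]; a=cv2.resize(a,None,fx=6,fy=6,interpolation=cv2.INTER_CUBIC)
b=cv2.imread("pics/side0.png")*0+viewer.read_camera("side")[:,:,::-1]; b=cv2.resize(b[205:260,285:385],None,fx=6,fy=6,interpolation=cv2.INTER_CUBIC)[:190]
cv2.imwrite("pics/top2.png",a);cv2.imwrite("pics/side2.png",cv2.resize(viewer.read_camera("side")[145:265,285:395,::-1],None,fx=5,fy=5,interpolation=cv2.INTER_CUBIC))
E
```

```text
t 4.05 tipJ [ 20.7 170.3  86.1] xaxis [ 0.003 -0.008 -1.   ] jaw yaw -1.27 F [-0.2 -0.1 -0.4] w 0.029
```

View pics/top2.png

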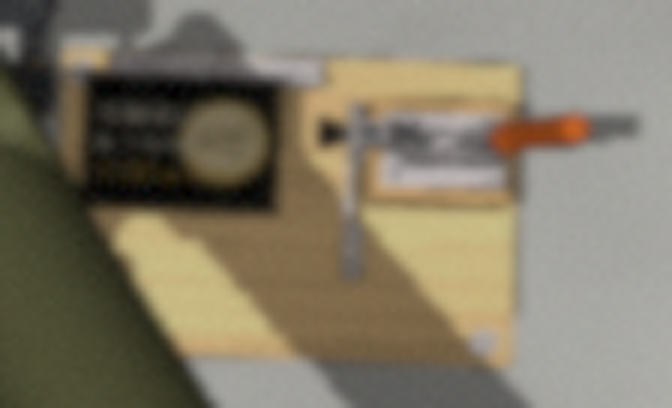

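View pics/side2.png

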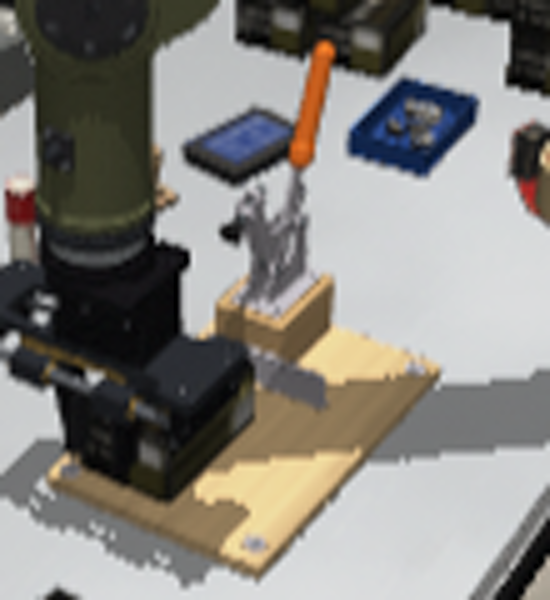

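The carton is now flush along the back stop: its top edge at rows 80-82 in the top crop runs along the stop, and it is upright in the side view. Now for the sideways push, with the fingers 3 cm apart.

Request:
{"name": "carry_out", "arguments": {
  "moves": [
    [1, 0, -3, 0],
    [0, 0, -2, 0],
    [0, -1.5, 0, 0],
    [0, -1.3, 0, 0]
  ]
}}

```text
time_s: 4.6
tool_pos: [0.5435, 0.15, 0.2164]
tool_rot: [-0.6, 89.7, -91.7]
force: [-0.4, -0.8, -0.0]
grip_width: 0.03
```

```bash
python3 -c "from h import *;st()"
```

```text
t 4.6 tipJ [ 28.9 142.5  34.4] xaxis [-0.    -0.005 -1.   ] jaw yaw -1.12 F [-0.4 -0.8 -0. ] w 0.03
```

Request:
{"name": "carry_out", "arguments": {
  "moves": [
    [0.1, -1, 0, 0],
    [0, -0.5, 0, 0],
    [0, -0.5, 0, 0],
    [0, -0.5, 0, 0],
    [0, -0.5, 0, 0],
    [0, -0.5, 0, 0],
    [0, -0.5, 0, 0],
    [0, -0.4, 0, 0]
  ]
}}

```text
time_s: 5.4
tool_pos: [0.5446, 0.1011, 0.2203]
tool_rot: [59.2, 89.7, -32.2]
force: [-0.1, 7.2, 0.5]
grip_width: 0.0301
```

```bash
python3 -c "from h import *;st()"
```

```text
t 5.4 tipJ [31.2 93.7 38.3] xaxis [ 0.005 -0.003 -1.   ] jaw yaw -1.38 F [-0.1  7.2  0.5] w 0.03
```

Request:
{"name": "carry_out", "arguments": {
  "moves": [
    [0, -0.2, 0, 0],
    [0, -0.2, 0, 0]
  ]
}}

```text
time_s: 5.6
tool_pos: [0.5444, 0.1002, 0.2207]
tool_rot: [120.6, 89.6, 29.3]
force: [-1.2, 5.0, -0.7]
grip_width: 0.0298
```

```bash
python3 -c "from h import *;st()"
```

```text
t 5.6 tipJ [31.  92.7 38.7] xaxis [ 0.006  0.003 -1.   ] jaw yaw -1.28 F [-1.2  5.  -0.7] w 0.03
```

Request:
{"name": "carry_out", "arguments": {
  "moves": [
    [0, -0.4, 0, 0],
    [0, -0.4, 0, 0]
  ]
}}

```text
time_s: 5.8
tool_pos: [0.544, 0.0983, 0.2217]
tool_rot: [152.2, 89.1, 61.1]
force: [-1.3, 9.8, 0.5]
grip_width: 0.0303
```

```bash
python3 -c "from h import *;st()"
```

```text
t 5.8 tipJ [30.7 90.9 39.7] xaxis [ 0.008  0.015 -1.   ] jaw yaw -1.07 F [-1.3  9.8  0.5] w 0.03
```

The sideways push has stalled against the side stop at about 10 N. Now I'll go round for a gentle second push towards the back stop.

Request:
{"name": "carry_out", "arguments": {
  "moves": [
    [0, 1.5, 0, 0],
    [0, 2, 0, 0],
    [-5, 0.5, 0, 0],
    [-4.5, 0, 0, 0],
    [-1, -3, -0.3, 0],
    [0, -4, 0, 0],
    [0, -1, 0, 0]
  ],
  "hand": 0
}}

```text
time_s: 6.5
tool_pos: [0.4359, 0.0569, 0.2164]
tool_rot: [162.2, 89.2, 71.6]
force: [0.5, -0.8, -0.2]
grip_width: 0.0008
```

```bash
python3 -c "from h import *;st()"
```

```text
t 6.5 tipJ [-76.3  46.8  34.4] xaxis [ 0.004  0.013 -1.   ] jaw yaw -0.61 F [ 0.5 -0.8 -0.2] w 0.001
```

Request:
{"name": "carry_out", "arguments": {
  "moves": [
    [1.5, -1, 0, 0],
    [2, 0, 0, 0],
    [1, 0, 0, 0],
    [0.4, 0, 0, 0],
    [0.4, 0, 0, 0],
    [0.4, 0, 0, 0]
  ]
}}

```text
time_s: 7.1
tool_pos: [0.4933, 0.041, 0.2163]
tool_rot: [155.2, 89.7, 64.4]
force: [-0.9, 0.3, 0.2]
grip_width: 0.0004
```

```bash
python3 -c "from h import *;st()"
```

```text
t 7.1 tipJ [-18.6  32.4  34.3] xaxis [ 0.002  0.004 -1.   ] jaw yaw -0.83 F [-0.9  0.3  0.2] w 0.0
```

Request:
{"name": "carry_out", "arguments": {
  "moves": [
    [0.3, 0, 0, 0],
    [0.3, 0, 0, 0],
    [0.3, 0, 0, 0]
  ]
}}

```text
time_s: 7.4
tool_pos: [0.4974, 0.0418, 0.2157]
tool_rot: [-87.0, 89.1, -177.7]
force: [-10.1, -1.1, 10.6]
grip_width: 0.0003
```

```bash
python3 -c "from h import *;st()"
```

```text
t 7.4 tipJ [-14.5  33.3  33.7] xaxis [-0.017 -0.001 -1.   ] jaw yaw -0.73 F [-10.1  -1.1  10.6] w 0.0
```

Request:
{"name": "carry_out", "arguments": {
  "moves": [
    [-2, 0, 0, 0],
    [-2, 0, 1, 0],
    [0, -1, 5, 0],
    [0, -3, 5, 0],
    [0, -4, 5, 0],
    [0, -4, 5, 0],
    [0, -2, 1, 0]
  ]
}}

```text
time_s: 8.1
tool_pos: [0.4515, -0.0759, 0.4137]
tool_rot: [-84.1, 88.6, -173.9]
force: [0.2, 0.0, -0.2]
grip_width: 0.0006
```

```bash
python3 - <<'E'
from h import *;import cv2
st()
a=viewer.read_camera("top")[190:258,274:386,::-1]; cv2.imwrite("pics/top3.png",cv2.resize(a,None,fx=7,fy=7,interpolation=cv2.INTER_CUBIC))
cv2.imwrite("pics/side3.png",cv2.resize(viewer.read_camera("side")[145:265,285:395,::-1],None,fx=5,fy=5,interpolation=cv2.INTER_CUBIC))
for n,o,s in(("top",(274,190),7),("side",(285,145),5)): print(n,[((proj(n,J(x,y,76))-o+.5)*s-.5).round(0).tolist() for x,y in((70,82.5),(70,-34.5),(-8,-34.5),(-8,82.5))])
E
```

```text
t 8.1 tipJ [-57.6 -85.5 231.7] xaxis [-0.025 -0.003 -1.   ] jaw yaw 0.15 F [ 0.2  0.  -0.2] w 0.001
top [[178.0, 90.0], [409.0, 98.0], [404.0, 252.0], [172.0, 244.0]]
side [[114.0, 381.0], [199.0, 304.0], [286.0, 337.0], [204.0, 418.0]]
```

View pics/side3.png

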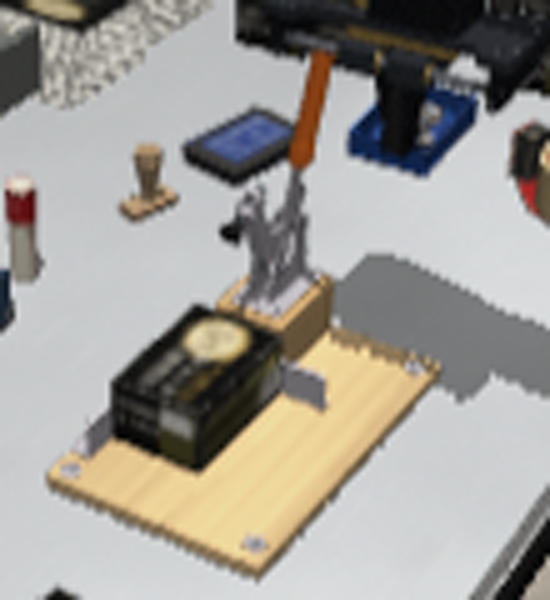

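View pics/top3.png

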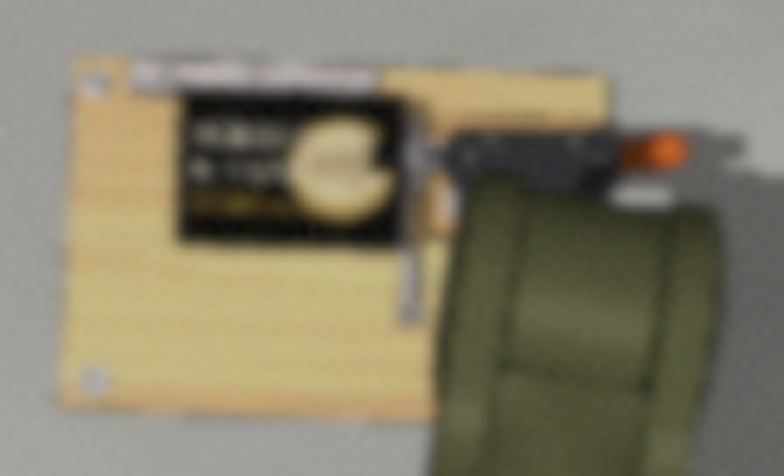

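The carton sits within about 1 px of the predicted seat in both views: top-left (183,95) and front-left (180,240) in the top crop, and (115,380), (285,343) in the side crop. Now the lever: fingertips on the inner side of the grip.

Request:
{"name": "carry_out", "arguments": {
  "moves": [
    [4, -0.5, 0, 0],
    [4, -0.5, 0, 0],
    [1, -0.3, -0.8, 0],
    [0, 0, -0.5, 0]
  ]
}}

```text
time_s: 8.6
tool_pos: [0.5419, -0.085, 0.3947]
tool_rot: [-87.2, 88.2, -177.1]
force: [-0.4, 0.4, -0.4]
grip_width: 0.0003
```

```bash
python3 -c "from h import *;st()"
```

```text
t 8.6 tipJ [ 33.1 -92.4 212.7] xaxis [-0.032 -0.002 -0.999] jaw yaw 0.11 F [-0.4  0.4 -0.4] w 0.0
```

Request:
{"name": "carry_out", "arguments": {
  "moves": [
    [0.2, -1, 1.7, 0],
    [0, -1.2, 0, 0],
    [0, -0.6, 0, 0]
  ]
}}

```text
time_s: 8.9
tool_pos: [0.542, -0.1086, 0.4074]
tool_rot: [-93.8, 87.7, 176.8]
force: [-0.3, -0.6, -0.7]
grip_width: 0.0006
```

```bash
python3 -c "from h import *;st()"
```

```text
t 8.9 tipJ [  33.8 -116.   225.4] xaxis [-0.04   0.002 -0.999] jaw yaw 0.59 F [-0.3 -0.6 -0.7] w 0.001
```

Request:
{"name": "carry_out", "arguments": {
  "moves": [
    [0.4, -0.8, -0.2, 0],
    [0, -0.8, -0.6, 0],
    [0, -0.8, -0.8, 0],
    [0, -0.6, -0.8, 0]
  ]
}}

```text
time_s: 9.3
tool_pos: [0.5475, -0.1347, 0.3882]
tool_rot: [-103.3, 88.2, 167.5]
force: [-3.7, 6.0, 11.9]
grip_width: 0.0006
```

```bash
python3 -c "from h import *;st()"
```

```text
t 9.3 tipJ [  39.8 -141.9  206.2] xaxis [-0.031  0.007 -0.999] jaw yaw 0.85 F [-3.7  6.  11.9] w 0.001
```

Request:
{"name": "carry_out", "arguments": {
  "moves": [
    [-0.3, -0.7, -0.8, 0],
    [0, -0.6, -1, 0],
    [0, -0.5, -1, 0]
  ]
}}

```text
time_s: 9.6
tool_pos: [0.5481, -0.1473, 0.3718]
tool_rot: [-120.0, 89.0, 151.2]
force: [-8.1, 3.6, 30.0]
grip_width: 0.0007
```

```bash
python3 -c "from h import *;st()"
```

```text
t 9.6 tipJ [  40.7 -154.5  189.8] xaxis [-0.016  0.009 -1.   ] jaw yaw 1.16 F [-8.1  3.6 30. ] w 0.001
```

```bash
python3 - <<'E'
from h import *;import cv2
cv2.imwrite("pics/side4.png",cv2.resize(viewer.read_camera("side")[110:240,290:420,::-1],None,fx=4.5,fy=4.5,interpolation=cv2.INTER_CUBIC));st()
E
```

```text
t 9.65 tipJ [  40.5 -155.   188.8] xaxis [-0.017  0.009 -1.   ] jaw yaw 1.12 F [-4.7  6.3 25.4] w 0.0
```

View pics/side4.png

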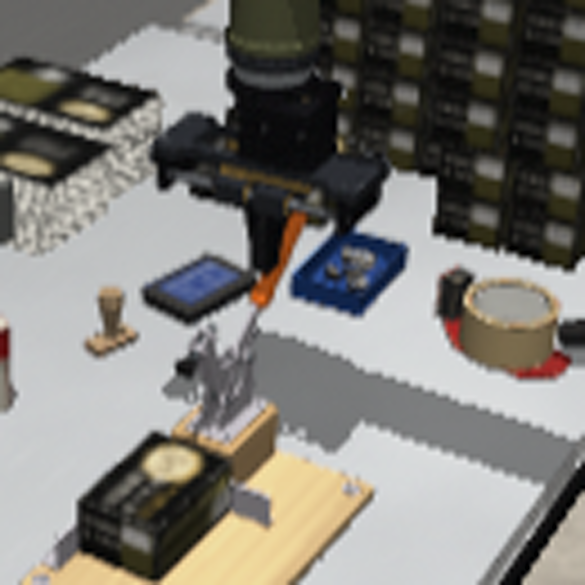

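The fingertips slipped past the lever on its far (+x) side: the finger is at (265,235), the lever grip at (290,250), and the lever end touches the body. I was about 9 mm too far in x. I'll back out upwards, include the tool tilt in my tip position and redo it centred.

Request:
{"name": "carry_out", "arguments": {
  "moves": [
    [0, 0, 3, 0],
    [0, 0.5, 4, 0],
    [0, 3, 1, 0],
    [-0.9, 2.5, 0, -0.04],
    [0, 0, 0, 0]
  ]
}}

```text
time_s: 10.15
tool_pos: [0.5382, -0.0785, 0.4517]
tool_rot: [-145.8, 88.2, 123.4]
force: [-0.3, 0.3, -0.9]
grip_width: 0.0004
```

```bash
sed -i 's/(toJ(o\["tool_pos"\]-\[0,0,.182\]))/toJ(o["tool_pos"]+.182*M[:,0])/' h.py; python3 - <<'E'
from h import *;import cv2
st()
cv2.imwrite("pics/side5.png",cv2.resize(viewer.read_camera("side")[125:240,310:390,::-1],None,fx=5,fy=5,interpolation=cv2.INTER_CUBIC))
E
```

```text
t 10.15 tipJ [ 26.  -81.4 269.8] xaxis [-0.017  0.026 -1.   ] jaw yaw -0.86 F [-0.3  0.3 -0.9] w 0.0
```

View pics/side5.png

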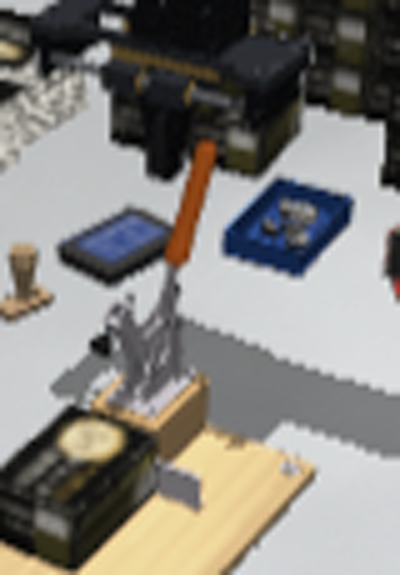

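Request:
{"name": "carry_out", "arguments": {
  "moves": [
    [0.3, -1, -2, 0],
    [0.2, -1.2, -1.6, 0],
    [0, -0.4, -0.3, 0],
    [0, 0, 0, 0]
  ]
}}

```text
time_s: 10.6
tool_pos: [0.5429, -0.113, 0.4083]
tool_rot: [-138.4, 88.3, 130.4]
force: [0.0, 0.3, 0.8]
grip_width: 0.0002
```

```bash
python3 -c "
from h import *;st();print(proj('side',J(26,-81.4,269.8)),'seen 342.4 160.6')"
```

```text
t 10.6 tipJ [  31.1 -116.2  226.4] xaxis [-0.02   0.023 -1.   ] jaw yaw -1.18 F [0.  0.3 0.8] w 0.0
[342.1898428  159.55215756] seen 342.4 160.6
```

The tip projection agrees with the picture to 1 px, and the tip is now centred on the lever. Pushing.

Request:
{"name": "carry_out", "arguments": {
  "moves": [
    [0, -0.8, 0, 0],
    [0, -0.8, -0.4, 0],
    [0, -0.7, -0.6, 0]
  ]
}}

```text
time_s: 10.9
tool_pos: [0.5439, -0.1361, 0.4005]
tool_rot: [-146.6, 88.3, 122.3]
force: [-2.0, 6.7, 14.6]
grip_width: 0.0006
```

```bash
python3 -c "
from h import *;st()"
```

```text
t 10.9 tipJ [  33.2 -138.8  218.6] xaxis [-0.016  0.026 -1.   ] jaw yaw -1.11 F [-2.   6.7 14.6] w 0.001
```

Request:
{"name": "carry_out", "arguments": {
  "moves": [
    [-0.3, -0.6, 0, 0],
    [-0.1, -0.6, -0.5, 0]
  ]
}}

```text
time_s: 11.1
tool_pos: [0.5424, -0.1406, 0.3994]
tool_rot: [-167.2, 87.7, 102.1]
force: [-2.3, 8.1, 21.1]
grip_width: 0.0004
```

```bash
python3 -c "
from h import *;st()"
```

```text
t 11.1 tipJ [  33.3 -140.8  217.6] xaxis [-0.008  0.04  -0.999] jaw yaw -0.67 F [-2.3  8.1 21.1] w 0.0
```

```bash
cat >> h.py <<'E'
def lever():
    import cv2
    im=viewer.read_camera("side");h=cv2.cvtColor(im,cv2.COLOR_RGB2HSV)
    k=cv2.inRange(h,(3,170,80),(18,255,255));k[:140]=0;k[220:]=0;k[:,:325]=0;k[:,375:]=0
    v,u=np.nonzero(k);m=viewer.camera_model("side");K,E=m["K"],m["extrinsics"]
    o=-E[:3,:3].T@E[:3,3];n=np.append(JR[:,0],0);p=J(31,0);P=[]
    for a_,b_ in zip(u,v):
        d=E[:3,:3].T@np.linalg.solve(K,[a_,b_,1]);P.append(toJ(o+d*(n@(p-o))/(n@d))[1:])
    P=np.array(P);c=P.mean(0);w=np.linalg.svd(P-c)[2][0];w*=-np.sign(w[0]);s=(P-c)@w
    print("lever n",len(P),"ctr",c.round(0),"angle",np.degrees(np.arctan2(w[1],-w[0])).round(1),"ends",(c+w*s.min()).round(0),(c+w*s.max()).round(0))
E
python3 -c "
from h import *;st();lever()"
```

```text
t 11.1 tipJ [  33.3 -140.8  217.6] xaxis [-0.008  0.04  -0.999] jaw yaw -0.67 F [-2.3  8.1 21.1] w 0.0
lever n 58 ctr [-139.  201.] angle 39.6 ends [-114.  179.] [-187.  240.]
```

```bash
python3 -c "
from h import *;import cv2
im=viewer.read_camera('side');cv2.imwrite('pics/side6.png',cv2.resize(im[120:220,310:400,::-1],None,fx=6,fy=6,interpolation=cv2.INTER_CUBIC))
k=cv2.inRange(cv2.cvtColor(im,cv2.COLOR_RGB2HSV),(3,170,80),(18,255,255))[140:190,330:375]
print('\n'.join(str(140+i)+''.join('#' if x else '.' for x in r) for i,r in enumerate(k)))
for p in [(31,-142,236),(31,-119,186),(33,-141,218)]: print(proj('side',J(*p)))
st()"
```

```text
140.............................................
141.............................................
142.............................................
143.............................................
144.............................................
145.............................................
146.............................................
147.............................................
148.............................................
149.............................................
150.............................................
151.............................................
152.............................................
153.............................................
154........................#....................
155........................#....................
156........................#....................
157.......................##....................
158.......................#.....................
159.......................#.....................
160.......................#.....................
161.............................................
162...................
[... 835 characters left out ...]
........................
180.............................................
181.............................................
182.............................................
183.............................................
184.............................................
185.............................................
186.............................................
187.............................................
188.............................................
189.............................................
[348.77409101 160.54679287]
[345.21100489 174.46860846]
[347.97235352 164.64655473]
t 11.2 tipJ [  33.1 -140.9  217.8] xaxis [-0.009  0.04  -0.999] jaw yaw -0.7 F [-1.8 11.5 16. ] w 0.0
```

View pics/side6.png

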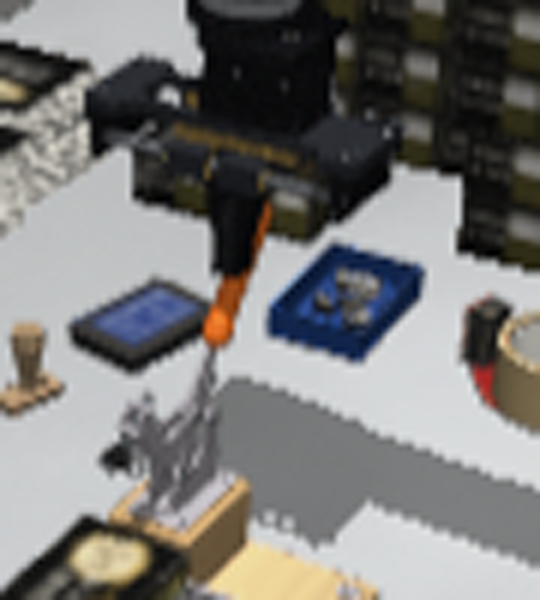

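The tip is on the inner face of the grip and the lever has turned about 10°, but I'm pressing too near the pivot and too much downwards. I'll move further up the grip and push outwards first.

Request:
{"name": "carry_out", "arguments": {
  "moves": [
    [0, 0.8, 1, 0],
    [0, 0.5, 1.5, 0],
    [-0.1, -0.5, 0, 0],
    [0, -0.8, 0, 0],
    [0, -0.8, 0, 0]
  ]
}}

```text
time_s: 11.7
tool_pos: [0.5419, -0.148, 0.4277]
tool_rot: [-171.9, 87.7, 97.6]
force: [0.6, 0.5, -0.3]
grip_width: 0.0004
```

```bash
python3 -c "
from h import *;st();lever()"
```

```text
t 11.7 tipJ [  33.5 -148.3  245.9] xaxis [-0.005  0.04  -0.999] jaw yaw -0.48 F [ 0.6  0.5 -0.3] w 0.0
lever n 77 ctr [-135.  208.] angle 52.4 ends [-113.  179.] [-160.  241.]
```

Request:
{"name": "carry_out", "arguments": {
  "moves": [
    [-0.2, 0.5, -0.5, 0],
    [0, 0.4, -0.8, 0],
    [0, -0.5, -0.6, 0],
    [0, -0.7, -0.7, 0],
    [0, -0.7, -0.7, 0]
  ]
}}

```text
time_s: 12.25
tool_pos: [0.5412, -0.1505, 0.3943]
tool_rot: [-177.1, 86.8, 92.7]
force: [-0.3, 3.2, 0.9]
grip_width: 0.0007
```

```bash
python3 -c "
from h import *;st();lever()"
```

```text
t 12.25 tipJ [  33.2 -147.9  212.5] xaxis [-0.003  0.056 -0.998] jaw yaw -0.16 F [-0.3  3.2  0.9] w 0.001
lever n 70 ctr [-129.  191.] angle 25.9 ends [-96. 175.] [-184.  218.]
```

Now it swings freely at about 3 N. Carrying on round the arc.

Request:
{"name": "carry_out", "arguments": {
  "moves": [
    [-0.2, -0.6, -0.8, 0],
    [0, -0.5, -0.8, 0],
    [0, -0.4, -0.8, 0]
  ]
}}

```text
time_s: 12.6
tool_pos: [0.5386, -0.1663, 0.3665]
tool_rot: [-175.0, 86.8, 94.9]
force: [0.4, 5.7, 3.6]
grip_width: 0.0005
```

```bash
python3 -c "
from h import *;st();lever()"
```

```text
t 12.6 tipJ [  30.7 -163.7  184.8] xaxis [-0.005  0.056 -0.998] jaw yaw -0.09 F [0.4 5.7 3.6] w 0.001
lever n 56 ctr [-132.  169.] angle 10.4 ends [-97. 163.] [-173.  177.]
```

Request:
{"name": "carry_out", "arguments": {
  "moves": [
    [0, -0.2, -0.8, 0],
    [0, -0.1, -0.8, 0],
    [0, 0, -0.8, 0]
  ]
}}

```text
time_s: 12.95
tool_pos: [0.538, -0.1727, 0.3396]
tool_rot: [-173.3, 87.0, 96.5]
force: [-0.0, 0.6, -0.2]
grip_width: 0.0005
```

```bash
python3 -c "
from h import *;st();lever()"
```

```text
t 12.95 tipJ [  30.  -170.6  157.9] xaxis [-0.006  0.053 -0.999] jaw yaw -0.26 F [-0.   0.6 -0.2] w 0.0
lever n 47 ctr [-141.  146.] angle -2.6 ends [-97. 148.] [-202.  143.]
```

No force left and the lever is level at z≈145, so it seems to have snapped over. A gentle press will confirm it's at the stop, then I'll withdraw.

Request:
{"name": "carry_out", "arguments": {
  "moves": [
    [0, 0, -0.5, 0],
    [0, 0, -0.4, 0]
  ]
}}

```text
time_s: 13.2
tool_pos: [0.5378, -0.1736, 0.3297]
tool_rot: [-172.5, 87.0, 97.2]
force: [-3.6, 1.9, 19.9]
grip_width: 0.0001
```

```bash
python3 -c "
from h import *;st();lever()"
```

```text
t 13.2 tipJ [  29.7 -171.6  148. ] xaxis [-0.007  0.052 -0.999] jaw yaw -0.34 F [-3.6  1.9 19.9] w 0.0
lever n 36 ctr [-132.  145.] angle -2.0 ends [-97. 146.] [-169.  143.]
```

Request:
{"name": "carry_out", "arguments": {
  "moves": [
    [0, 0, 3, 0],
    [0, 0, 5, 0],
    [0, 0, 4, 0],
    [-3, -3, 0, 0],
    [-4, -4, 0, 0],
    [-2, -5, 0, 0],
    [0, -4, 0, 0],
    [0, 0, 0, 0]
  ]
}}

```text
time_s: 14.05
tool_pos: [0.444, -0.3342, 0.455]
tool_rot: [-171.1, 87.4, 98.8]
force: [0.2, -0.7, 0.4]
grip_width: 0.0007
```

```bash
python3 - <<'E'
from h import *;import cv2
st();lever()
a=cv2.resize(viewer.read_camera("top")[190:258,274:386,::-1],None,fx=5,fy=5,interpolation=cv2.INTER_CUBIC)
b=cv2.resize(viewer.read_camera("side")[155:265,285:397,::-1],None,fx=5,fy=5,interpolation=cv2.INTER_CUBIC)[:]
cv2.imwrite("pics/end.png",cv2.resize(np.vstack([a[:,:560],b[:,:560]]),None,fx=.66,fy=.66,interpolation=cv2.INTER_AREA))
for n,o,s in(("top",(274,190),3.3),("side",(285,155),3.3)): print(n,[((proj(n,J(x,y,76))-o)*s+(0,0 if n=="top" else 224)).round(0).tolist() for x,y in((70,82.5),(70,-34.5),(-8,-34.5),(-8,82.5))])
E
```

```text
t 14.05 tipJ [ -60.2 -335.9  273.2] xaxis [-0.007  0.044 -0.999] jaw yaw -0.11 F [ 0.2 -0.7  0.4] w 0.001
lever n 53 ctr [-147.  147.] angle -0.7 ends [-97. 147.] [-202.  146.]
top [[82.0, 41.0], [191.0, 45.0], [189.0, 117.0], [80.0, 114.0]]
side [[74.0, 441.0], [130.0, 390.0], [188.0, 412.0], [133.0, 465.0]]
```

View pics/end.png

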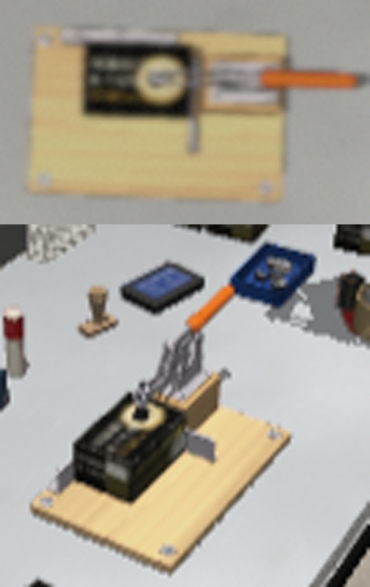

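The picture shows the lever level and locked, the foot on the carton at (143,405), and the carton tight in the corner against both stops. The tool is clear, so I'm handing in.

```bash
python3 -c "
from h import *;st();print(env.sign_off())"
```

```text
t 14.2 tipJ [ -57.2 -328.2  273.8] xaxis [-0.006  0.047 -0.999] jaw yaw 0.47 F [ 1.2 -0.2  0.4] w 0.001
the job is handed in; nothing more can be done
None
```

The carton is in the corner against both stops and the clamp is locked on it. I handed the job in at 14.2 s with the gripper clear.

- **Carton:** I pushed it back, then sideways, then gently back again with the fingertips. Each push stalled at about 10 N against its stop. In the last pictures it is upright and about 1 px (3–4 mm) from the predicted seat, which is as fine as I could measure.
- **Lever:** It went over the dead point on the third try. The first time the fingertips slipped past it on the far side, because I hadn't allowed for the tool's tilt. The second time I pressed too low on the grip and it stalled after turning about 10°. In these tries up to 30 N pressed up on the tool. The lever end probably touched the gripper body in the first one.
- **Final checks:** The lever measured level (-0.7°) at z = 147 mm, against an expected 143 mm. It held at its stop under a 20 N press and stayed there after I withdrew, and the foot is on the carton's top.
- **Other things on the table:** No unintended contact was seen, and the stamp, ink pad, glue stick and clip tray look unmoved in the side view. I did not check the marker, tally counter or waiting carton again at the end.

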